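# Close one light-tight sample box, then hold the other one half open

### The job

Both boxes hold light-sensitive samples, so only one may be open at a time. The blue box stands open: take its lid by the steel handle bar and lower it gently until it is fully closed, without letting it drop. Only then raise the lid of the yellow box by its handle bar to 45 degrees (orange mark on the wire gauge beside its hinge) and keep holding it still there by the bar, as the lid falls shut by itself: finish while holding, do not let go, and leave the other things on the table where they stand.

Things in the scene. Friction and masses are not known exactly. Their poses are not given: they have to be found in the camera images.
- blue_box: blue light-tight sample box, 100 (x) by 120 (y) by 60 mm high, fixed to the table; starts open. Origin: centre of its underside; its front faces its own -x, roughly towards the robot. Its lid is hinged at the far (+x) top edge. A thin steel wire quadrant gauge (45 mm radius, orange mark at 45 degrees) stands beside the hinge at the +y side
- yellow_box: yellow box of the same make and size, same frame, fixed to the table; starts closed
- blue_lid (a joint): opening angle of the blue box's lid in rad: 0 closed (lid level on the rim), pi/2 upright, stop at 1.8. Damped hinge without spring: below upright the lid (150 g, 8 mm thick, 110 by 126 mm) falls shut by its own weight, under 1 N at the bar when level; it rests by itself only at or just past upright, or closed
- yellow_lid (a joint): the same for the yellow box's lid; 45 degrees is 0.785 rad
- blue_lid_bar (a point): middle of the blue lid's round steel handle bar: 10 mm thick, parallel to the box's y axis, 78 mm free length between its two legs, 150 mm from the hinge axis and 43 mm clear (axis to edge) beyond the lid's front edge, in the lid's plane. Lid closed: 96 mm in front of the box's centre, 64 mm above the table. It moves with the lid; the bar is round, so it can turn between gripping fingers as the lid swings
- yellow_lid_bar (a point): middle of the yellow lid's handle bar, same sizes
- blue_lid_hinge (a point): point on the blue lid's hinge axis at the middle of the lid, 54 mm behind the box's centre, 60 mm above the table, fixed to the box; axis along the box's y, x axis as the box's. At angle a the bar's middle lies, in the box's axes, at x = -0.150 cos a + 0.004 sin a, z = 0.150 sin a + 0.004 cos a from here
- yellow_lid_hinge (a point): the same point of the yellow lid
- oil_bottle: bystander: small amber dropper bottle, 33 mm wide, 90 mm high, origin at the centre of its underside
- dish_60: bystander: flat round culture dish, 61 mm wide, 14 mm high, origin at the centre of its underside
- tube_rinse: bystander: standing tube with a blue cap, 34 mm wide, 108 mm high, origin at the centre of its underside

How it is judged:
By the outcome, as a careful person would: the job done as asked, in the order asked, and still so for the second after the job is handed in, while the arm keeps its last pose, push and grip.
It also fails if it takes over 56 s, if anything falls off the work surface, if the arm or the gripper's body presses on something with over 40 N, if the wrist force passes 120 N, or if a joint passes its speed limit or range.

### The arm

A 7-joint arm with a two-finger parallel gripper is mounted at the origin on a cart in front of the work surface, level with it; the furniture and walls round the work are solid. World frame = base frame: x ahead of the robot, y to its left, z up, the work surface at z = 0. Lengths are in m, angles in degrees, forces in N, time in s.
With the tool pointing down it reaches from about 0.425 to 0.875 m from the base axis. Payload 4.7 kg.
Tool frame: the origin (TCP) lies at the very end of the fingers, on their centre line; the grasp point (between the pads) lies 19 mm behind it (env.grasp_offset is the distance from the TCP to the grasp point, in m); z points along the fingers, y is the line along which they close (so a half turn about z gives the same grasp; the last joint's range is limited). The gripper opens to 87 mm and grips with 3 to 60 N. Pads are 19 mm wide; open, the fingers measure 117 mm over their backs; the gripper's body (75 mm by 190 mm) begins 51 mm behind the grasp point.
Start: joints at [71.224, 18.392, -4.016, 83.108, 1.295, 78.541, -3.26], TCP at [0.218, -0.612, 0.199] pointing down, gripper open.
Joint ranges: [-163.93, 163.93], [-17.29, 119.83], [-79.2, 71.16], [3.27, 140.29], [-89.18, 269.18], [5.43, 117.66], [-154.24, 154.24]. Speed limits (degrees/s): [147.25, 147.25, 180, 180, 180, 180, 180].

### API

Orientations are given as [roll, pitch, yaw] about the fixed x, y, z axes, in that order (R = Rz(yaw) Ry(pitch) Rx(roll)).
In Python, from cell import env gives the robot as it stands. The module is installed in compiled form; this text tells all that it offers.
- The arm moves only by the tool drive_tool, never from a script. Its argument "moves" is one flat list of numbers, 5 for each row, row after row: the shift along the tool's x, y, z in units of 40 mm (1.0 is 40 mm), then the turn about the tool's z in units of 10 degrees (1.0 is 10 degrees), then the finger opening in mm, from 0 to 87. A call has 1 to 5 rows; each row is the pose to reach, as a shift and turn from the pose commanded when the call began, along the tool's axes at that moment; what a row does not reach only later rows make up. A row lasts 1/8 s, in which the tool goes at most 62.5 mm and 10.7 degrees, less where a joint would pass 70% of its speed; a pose out of reach is approached as far as the arm can. A call with a gripper value outside its range is refused whole. The fingers move at their own pace and stop on an object; "squeeze" is the grip in N (left out, the last holds). Time passes only in rows, so rows that repeat a pose let the fingers close. It gives the time, the measured TCP pose, the force, the opening and the grip force at its end, in the units of the state.
- env.get_obs(): the state, without advancing time (a new reading comes with each control period).
- env.read_camera(name): name is "scene" or "top"; returns (picture, depth): 480x640x3 uint8, red, green, blue; 480x640 float32, m along the optical axis (not along the pixel's ray), 0 where there is no reading.
- env.camera_model(name): a dict with "K" (3x3 intrinsics, pixels), "rvec" (rotation vector, rad) and "tvec" (3), from world to camera coordinates, as OpenCV has them. Camera axes: x right, y down, z forward; pixel columns grow to the right and rows downward; lengths in m; the calibration is good to about 2 mm. A picture is of the moment at which its call begins. camera_model takes no time and is no camera call.
- env.sign_off(): hands the job in; it is judged then, once.
The state is a dict: "time_s": time; "qpos": joint angles; "joint_velocities": joint speeds; "effort": joint torques, N m; "tool_pos": TCP position; "tool_rot": TCP orientation; "force": force on the tool from outside, world axes, zero at the start; "wrist_torque": the same for the moment, N m; "grip_width": finger opening in m; "grasp_force": force on a finger pad.
Only numpy, scipy, OpenCV 4.12 (cv2) and the standard library are available. Lean on these libraries where they do the work, as an engineer would, in place of code of your own. Each camera call takes 0.05 s, during which the arm holds its last target. There are 200 camera calls.

## Working session

There is one attempt and no reset: what is moved stays moved. The work goes in short steps, Python scripts to look and compute and a tool call to move; the robot and the scene stay as the last step left them, time stands still between calls to the robot, and variables do not carry over. Pictures are saved under pics/ and viewed, at most 10 in all, crops included, and the job is handed in when it is done.

Besides the shell and the picture viewer there is one more tool, called after ">>>" by a JSON object that holds its "api" and its "payload". drive_tool: Moves the arm, as the interface text tells. Its arguments: {"type":"object","properties":{"moves":{"type":"array","items":{"type":"number"}},"squeeze":{"type":"number"}},"required":["moves"]}

```bash
mkdir -p pics
cat > h.py <<'E'
import numpy as np, cv2
from cell import env
def cam(n):
    m=env.camera_model(n); R,_=cv2.Rodrigues(np.array(m["rvec"],float)); return np.array(m["K"]),R,np.array(m["tvec"]).ravel()
def pts(n,d):
    K,R,t=cam(n); v,u=np.mgrid[:480,:640]
    c=np.stack([(u-K[0,2])/K[0,0]*d,(v-K[1,2])/K[1,1]*d,d],-1)
    return (c-t)@R
def shot(n,tag):
    p,d=env.read_camera(n); cv2.imwrite(f"pics/{tag}_{n}.png",p[:,:,::-1]); np.savez(f"{tag}_{n}.npz",p=p,d=d); return p,d
E
python3 - <<'E'
from h import *
for n in("scene","top"):
    shot(n,"a"); K,R,t=cam(n); print(n,K[0,0],-R.T@t)
o=env.get_obs(); print(o, env.grasp_offset)
E
```

```text
scene 560.3104638190719 [-0.03238226  0.69161797  0.88245794]
top 476.30313822706967 [ 0.39169005 -0.06815163  0.99898475]
{'time_s': 0.1, 'qpos': array([71.22363035, 18.43601701, -4.01628617, 83.16664782,  1.2948277 ,
       78.54250397, -3.25773277]), 'joint_velocities': array([ 0.02671818, -0.14567953,  0.02563939, -0.15458856, -0.04203861,
        0.02559002, -0.02221628]), 'effort': array([-1.85292788e-04, -4.92573774e+01, -4.05733846e-01, -3.13398063e+01,
       -6.40385505e-02,  3.94623179e-02,  8.78352716e-05]), 'tool_pos': array([ 0.21765471, -0.61190503,  0.19796846]), 'tool_rot': array([-1.79900057e+02,  5.06085132e-03,  1.95888897e+01]), 'force': array([-0.24473248, -0.13231516, -0.06315216]), 'wrist_torque': array([ 0.05462775,  0.01811291, -0.0262926 ]), 'grasp_force': 0.0, 'grip_width': 0.08694085590528797} 0.0187
```

View pics/a_scene.png

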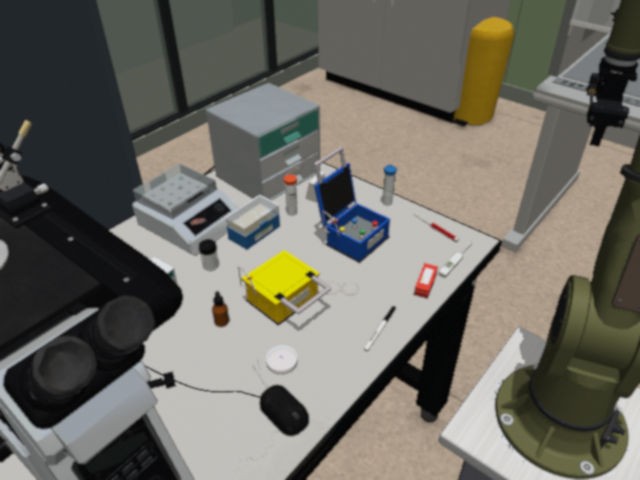

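View pics/a_top.png

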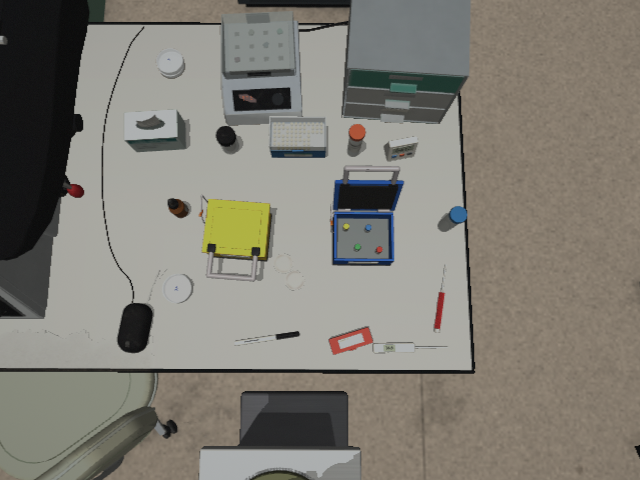

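The blue box is at about (363,238) in the top view with its lid upright and bar near (371,170). The yellow box is at (236,230), closed, with its bar near (232,277). The blue-capped tube is at (458,215) and the drawer unit is behind the blue box.

```bash
cat > m.py <<'E'
from h import *
def load(tag,n): z=np.load(f"{tag}_{n}.npz"); return z["p"],z["d"]
def mask(p,c):
    h=cv2.cvtColor(p,cv2.COLOR_RGB2HSV).astype(int); H,S,V=h[...,0],h[...,1],h[...,2]
    return ((H>24)&(H<35)&(S>150)&(V>120)) if c=="y" else ((H>108)&(H<125)&(S>150)&(V>60))
E
python3 - <<'E'
from m import *
p,d=load("a","top"); P=pts("top",d)
def rect(m,lo,hi,name):
    m=m&(P[...,2]>lo)&(P[...,2]<hi); n,l,s,c=cv2.connectedComponentsWithStats(m.astype(np.uint8))
    i=1+np.argmax(s[1:,4]); q=P[l==i]; r=cv2.minAreaRect((q[:,:2]*1000).astype(np.float32)); print(name,s[i],r,np.median(q[:,2]))
rect(mask(p,"y"),.045,.09,"yellow top")
rect(mask(p,"b"),.03,.075,"blue rim")
# bars: windows in px
for nm,(u0,u1,v0,v1),z0,z1 in (("bluebar",(325,415,155,200),.15,.3),("yelbar",(200,270,255,290),.045,.09)):
    W=np.zeros((480,640),bool); W[v0:v1,u0:u1]=1; W&=(P[...,2]>z0)&(P[...,2]<z1)
    sat=cv2.cvtColor(p,cv2.COLOR_RGB2HSV)[...,1]; W&=sat<60
    q=P[W]; print(nm,len(q),q.min(0),q.max(0)); 
    for r in range(v0,v1,2):
        w=W[r]; 
        if w.sum(): print(r,w.sum(),np.where(w)[0][[0,-1]],np.median(P[r][w],0).round(4))
for nm,u,v in (("drawer",410,30),("drawerfront",410,60),("otube",357,131),("btube",458,214),("balance",260,45),("rack",298,130),("dev",402,145),("dish",178,288),("oil",175,205),("micro",40,100),("black",226,135)):
    print(nm,P[v-2:v+3,u-2:u+3].reshape(-1,3).mean(0).round(3))
E
```

```text
yellow top [ 203  199   67   58 3130] ((583.2214965820312, 91.08561706542969), (124.10569763183594, 108.4115982055664), 85.65563201904297) 0.06865473013236514
blue rim [334 212  60  51 574] ((568.3670043945312, -164.17068481445312), (100.04609680175781, 118.3145751953125), 0.087281733751297) 0.05878487817492544
bluebar 663 [ 0.63958515 -0.21707523  0.15      ] [ 0.66422516 -0.10155677  0.2132833 ]
167 56 [344 399] [ 0.6614 -0.1645  0.2098]
169 57 [343 399] [ 0.6581 -0.1636  0.2089]
171 52 [343 398] [ 0.6558 -0.1665  0.2049]
173 12 [343 398] [ 0.6546 -0.1645  0.1976]
175 11 [343 397] [ 0.6533 -0.2038  0.1902]
177 10 [343 396] [ 0.6514 -0.1641  0.1841]
179 14 [341 396] [ 0.6502 -0.1259  0.1769]
181 10 [334 395] [ 0.6483 -0.1239  0.1714]
183 8 [334 394] [ 0.6466 -0.1223  0.1644]
185 17 [334 396] [ 0.644  -0.1271  0.1606]
187 57 [340 397] [ 0.6419 -0.1661  0.1548]
189 2 [390 395] [ 0.6396 -0.2098  0.1501]
yelbar 455 [0.47778465 0.04665919 0.04513834] [0.5304474  0.14704934 0.07279677]
255 12 [208 257] [0.5271 0.1015 0.0689]
257 10 [208 257] [0.5233 0.0956 0.0675]
259 10 [208 256] [0.5193 0.0965 0.0684]
261 11 [207 256] [0.5155 0.1363 0.067 ]
263 10 [207 256] [0.5113 0.097  0.0681]
265 10 [207 256] [0.5074 0.0971 0.0681]
267 11 [207 256] [0.5036 0.0584 0.0674]
269 11 [206 255] [0.4994 0.137  0.0691]
271 10 [206 255] [0.4954 0.0983 0.0684]
273 16 [206 255] [0.4916 0.1323 0.0667]
275 41 [206 255] [0.4876 0.1071 0.0682]
277 49 [207 255] [0.4836 0.0975 0.0689]
279 26 [229 254] [0.4799 0.0766 0.0674]
drawer [ 0.923 -0.239  0.209]
drawerfront [ 0.845 -0.231  0.24 ]
otube [ 0.771 -0.149  0.108]
btube [ 0.595 -0.33   0.144]
balance [0.955 0.047 0.11 ]
rack [ 0.789 -0.031  0.069]
dev [ 0.762 -0.248  0.056]
dish [0.466 0.215 0.015]
oil [0.629 0.215 0.067]
micro [0.739 0.367 0.299]
black [0.778 0.118 0.066]
```

Run:
```python
from m import *
p,d=load("a","top"); P=pts("top",d)
sat=cv2.cvtColor(p,cv2.COLOR_RGB2HSV)[...,1]
for nm,(u0,u1,v0,v1),z0,z1 in (("blue",(349,393,160,174),.19,.3),("yel",(212,250,268,284),.055,.09)):
    W=np.zeros((480,640),bool); W[v0:v1,u0:u1]=1; W&=(P[...,2]>z0)&(P[...,2]<z1)&(sat<60)
    q=P[W]; vx,vy,x0,y0=cv2.fitLine(q[:,:2].astype(np.float32),cv2.DIST_HUBER,0,.001,.001).ravel()
    print(nm,len(q),"yaw",np.degrees(np.arctan2(-vx*np.sign(vy),abs(vy))),"c",q.mean(0),"top",np.percentile(q[:,2],[5,50,95]))
# leg extents (y) of the bars
for nm,r,u0,u1 in (("blue",169,330,415),("yel",276,195,270)):
    w=np.where((sat[r,u0:u1]<60)&(P[r,u0:u1,2]>.05))[0]+u0; print(nm,P[r,w[0]],P[r,w[-1]])
# blue front/side edges: scene view plane check for box outlines
Z=P[...,2]; D=(Z>.12)&(P[...,1]<-.1)&(P[...,1]>-.4)&(P[...,0]>.7); print("drawer xmin",np.percentile(P[D][:,0],[0,1,5,20]),"zmax",Z[D].max())
m=mask(p,"b")&(Z>.05)&(Z<.075)&(P[...,0]<.545); q=P[m]; vx,vy,x0,y0=cv2.fitLine(q[:,:2].astype(np.float32),cv2.DIST_HUBER,0,.001,.001).ravel(); print("front rim yaw",np.degrees(np.arctan2(-vx*np.sign(vy),abs(vy))),q.mean(0),q.min(0),q.max(0))
ps,ds=load("a","scene"); S=pts("scene",ds); m=mask(ps,"y")&(S[...,2]>.06)&(S[...,2]<.085); print("scene yel",cv2.minAreaRect((S[m][:,:2]*1000).astype(np.float32)))
W=np.zeros((480,640),bool);W[145:170,310:350]=1; W&=(S[...,2]>.185)&(S[...,2]<.25)&(S[...,0]<.72); q=S[W]; print("scene bluebar",len(q),q.mean(0) if len(q) else 0)
```

```text
blue 258 yaw -0.26073992 c [ 0.65919613 -0.16357742  0.20852327] top [0.20419811 0.20889958 0.21153179]
yel 193 yaw -4.61153 c [0.48442509 0.09817748 0.06780076] top [0.0645522  0.06788931 0.07084788]
blue [ 0.66027967 -0.11566635  0.20183467] [ 0.65929735 -0.21263235  0.20590447]
yel [0.48582757 0.14704934 0.06420883] [0.48621897 0.05049267 0.06471326]
drawer xmin [0.82498798 0.83279915 0.83683152 0.84557294] zmax 0.21458947054841931
front rim yaw 0.557416 [ 0.52484873 -0.16265351  0.05957477] [ 0.51829401 -0.22327066  0.05339598] [ 0.54432227 -0.1050854   0.06428513]
scene yel ((580.9466552734375, 94.14863586425781), (129.26712036132812, 113.50728607177734), 86.14422607421875)
scene bluebar 187 [ 0.65534907 -0.16444888  0.20361505]
```

```bash
cat > go.py <<'E'
from h import *
from scipy.spatial.transform import Rotation as Ro
# python3 go.py x y z yaw : grasp-target TCP in world -> tool units
def go(x,y,z,yaw):
    o=env.get_obs(); R=Ro.from_euler("xyz",o["tool_rot"],degrees=True).as_matrix()
    s=R.T@(np.array([x,y,z])-o["tool_pos"])/.04; dy=(yaw-o["tool_rot"][2]+180)%360-180
    return s.round(3),round(-dy/10,3)
def arc(hx,hy,hz,byaw,a,**k):
    a=np.radians(a); b=np.radians(byaw); dx=-.150*np.cos(a)+.004*np.sin(a)
    return hx+dx*np.cos(b),hy+dx*np.sin(b),hz+.150*np.sin(a)+.004*np.cos(a)-env.grasp_offset
E
python3 -c "
from go import *
print(go(.218,-.612,.30,19.6),go(.658,-.164,.30,90))"
```

```text
(array([ 7.000e-03,  1.000e-03, -2.551e+00]), np.float64(-0.001)) (array([14.125, -6.863, -2.54 ]), np.float64(-7.041))
```

>>> {"api": "drive_tool", "payload": {"moves": [0.3,-0.15,-1.5,0,87,1.0,-0.5,-2.5,-0.5,87,2.3,-1.1,-2.5,-1.2,80,3.6,-1.75,-2.5,-2.0,70,5.0,-2.4,-2.5,-2.8,60]}}

```text
time_s: 0.72
tool_pos: [0.3748, -0.4536, 0.2986]
tool_rot: [-180.0, 0.0, 47.8]
force: [0.8, -0.2, 0.6]
grip_width: 0.0676
grasp_force: 0.0
```

```bash
python3 -c "
from go import *
print(go(.658,-.164,.30,90),env.get_obs()['tool_pos'],env.get_obs()['qpos'].round())"
```

```text
(array([10.12 ,  0.381, -0.037]), np.float64(-4.221)) [ 0.3747564  -0.45360891  0.29864567] [ 60.  10. -14.  83.   2.  88.   4.]
```

>>> {"api": "drive_tool", "payload": {"moves": [1.4,0.05,0,-0.8,60,2.8,0.1,0,-1.6,60,4.2,0.15,0,-2.4,60,5.6,0.2,0,-3.2,60,7.0,0.25,0,-4.2,60]}}

```text
time_s: 1.35
tool_pos: [0.5712, -0.2536, 0.2986]
tool_rot: [-180.0, 0.0, 89.9]
force: [0.4, 0.3, 0.4]
grip_width: 0.0604
grasp_force: 0.0
```

```bash
python3 -c "
from go import *
print(go(.658,-.164,.30,90),env.get_obs()['tool_pos'],env.get_obs()['qpos'].round())"
```

```text
(array([ 2.245,  2.166, -0.037]), np.float64(-0.012)) [ 0.57118167 -0.2536179   0.29858072] [ 43.  16. -28.  77.   7.  89.  16.]
```

>>> {"api": "drive_tool", "payload": {"moves": [0.9,0.9,0,0,60,1.7,1.7,0,0,60,2.25,2.17,0,0,60,2.25,2.17,0,0,60]}}

```text
time_s: 1.85
tool_pos: [0.6587, -0.162, 0.2977]
tool_rot: [-179.9, -0.1, 89.9]
force: [-0.1, 0.4, 0.7]
grip_width: 0.0598
grasp_force: 0.0
```

```bash
python3 - <<'E'
from go import *
print(go(.658,-.164,.204-.0187,90))
shot("scene","b")
E
python3 -c "
import cv2;i=cv2.imread('pics/b_scene.png');cv2.imwrite('pics/b_crop.png',cv2.resize(i[20:320,200:500],(600,600)))"
```

```text
(array([-0.058, -0.014,  2.81 ]), np.float64(-0.011))
```

View pics/b_crop.png

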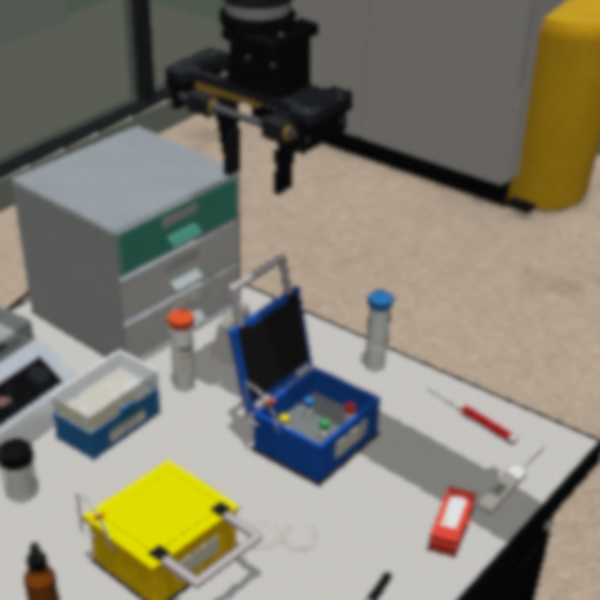

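The gripper hangs above the blue bar (crop ~(258,270)), its fingers straddling it in x and its body clear of the drawer unit. I'll descend and grip.

>>> {"api": "drive_tool", "payload": {"moves": [-0.05,0,1.2,0,60,-0.05,0,2.2,0,60,-0.05,0,2.8,0,55,-0.05,0,2.8,0,40], "squeeze": 15}}

```text
time_s: 2.4
tool_pos: [0.6553, -0.1697, 0.1846]
tool_rot: [-179.7, 0.0, 89.4]
force: [0.2, -0.2, 0.9]
grip_width: 0.0511
grasp_force: 0.0
```

>>> {"api": "drive_tool", "payload": {"moves": [0,0,0,0,25,0,0,0,0,5,0,0,0,0,5,0,0,0,0,5,0,0,0,0,5]}}

```text
time_s: 3.02
tool_pos: [0.6578, -0.1675, 0.1871]
tool_rot: [180.0, 0.0, 89.6]
force: [-0.1, -0.2, 0.6]
grip_width: 0.0072
grasp_force: 0.0
```

Run:
```python
from go import *
o=env.get_obs(); print(o)
p,d=shot("top","c")
for a in (101,95,90,80,70,60,50,40,30,20,10,0): 
    x,y,z=arc(.622,-.164,.060,0,a); print(a,round(x,4),round(z,4),go(x,o['tool_pos'][1],z,90)[0])
```

```text
{'time_s': 3.025, 'qpos': array([ 33.6854855 ,  24.92052665, -29.87336651,  78.63966751,
        12.32594489,  79.6463377 ,   3.5136449 ]), 'joint_velocities': array([-0.13574552,  0.14960124,  0.00951044,  0.07841302, -0.03196523,
       -0.02002089, -0.02007783]), 'effort': array([ 8.62346351e-03, -5.16082656e+01, -6.23035133e+00, -3.07334590e+01,
       -5.87971509e-02,  4.23181616e-02,  1.07632347e-04]), 'tool_pos': array([ 0.65784065, -0.16754514,  0.18709282]), 'tool_rot': array([1.79991930e+02, 8.08843691e-03, 8.95913602e+01]), 'force': array([-0.13453977, -0.19473064,  0.58334382]), 'wrist_torque': array([ 0.00883106, -0.07855676, -0.05293444]), 'grasp_force': 0.0, 'grip_width': 0.0071577571070474836}
101 0.6545 0.1878 [ 0.    -0.082 -0.019]
95 0.6391 0.1904 [-0.003 -0.469 -0.084]
90 0.626 0.1913 [-0.005 -0.796 -0.107]
80 0.5999 0.1897 [-0.01  -1.448 -0.067]
70 0.5745 0.1836 [-0.014 -2.084  0.085]
60 0.5505 0.1732 [-0.018 -2.684  0.345]
50 0.5286 0.1588 [-0.022 -3.23   0.706]
40 0.5097 0.1408 [-0.026 -3.704  1.156]
30 0.4941 0.1198 [-0.028 -4.093  1.681]
20 0.4824 0.0964 [-0.03  -4.386  2.266]
10 0.475 0.0713 [-0.032 -4.572  2.893]
0 0.472 0.0453 [-0.032 -4.646  3.543]
```

Run:
```python
from m import *
shot("scene","c")
a=cv2.imread('pics/c_scene.png')[110:260,280:430]; b=cv2.imread('pics/c_top.png')[110:260,290:440]
cv2.imwrite('pics/c_crop.png',cv2.resize(np.hstack([a,b]),(800,400)))
p,d=load("c","top"); P=pts("top",d)
for r in range(150,205,4): print(r,[tuple(P[r,u].round(3)) for u in (344,371,396)])
```

```text
150 [(np.float64(0.773), np.float64(-0.13), np.float64(-0.002)), (np.float64(0.627), np.float64(-0.143), np.float64(0.381)), (np.float64(0.53), np.float64(-0.132), np.float64(0.636))]
154 [(np.float64(0.761), np.float64(-0.13), np.float64(0.004)), (np.float64(0.621), np.float64(-0.143), np.float64(0.381)), (np.float64(0.526), np.float64(-0.132), np.float64(0.637))]
158 [(np.float64(0.754), np.float64(-0.13), np.float64(-0.001)), (np.float64(0.616), np.float64(-0.143), np.float64(0.381)), (np.float64(0.523), np.float64(-0.132), np.float64(0.636))]
162 [(np.float64(0.746), np.float64(-0.13), np.float64(-0.004)), (np.float64(0.533), np.float64(-0.117), np.float64(0.599)), (np.float64(0.519), np.float64(-0.132), np.float64(0.638))]
166 [(np.float64(0.664), np.float64(-0.117), np.float64(0.208)), (np.float64(0.528), np.float64(-0.116), np.float64(0.603)), (np.float64(0.516), np.float64(-0.132), np.float64(0.638))]
170 [(np.float64(0.657), np.float64(-0.117), np.float64(0.205)), (np.float64(0.524), np.float64(-0.116), np.float64(0.604)), (np.float64(0.513), np.float64(-0.131), np.float64(0
[... 775 characters left out ...]
at64(-0.121), np.float64(0.144)), (np.float64(0.504), np.float64(-0.115), np.float64(0.612)), (np.float64(0.495), np.float64(-0.13), np.float64(0.642))]
194 [(np.float64(0.636), np.float64(-0.122), np.float64(0.127)), (np.float64(0.5), np.float64(-0.114), np.float64(0.614)), (np.float64(0.491), np.float64(-0.13), np.float64(0.644))]
198 [(np.float64(0.632), np.float64(-0.123), np.float64(0.113)), (np.float64(0.496), np.float64(-0.114), np.float64(0.614)), (np.float64(0.488), np.float64(-0.13), np.float64(0.645))]
202 [(np.float64(0.628), np.float64(-0.123), np.float64(0.1)), (np.float64(0.492), np.float64(-0.114), np.float64(0.616)), (np.float64(0.485), np.float64(-0.13), np.float64(0.645))]
```

View pics/c_crop.png

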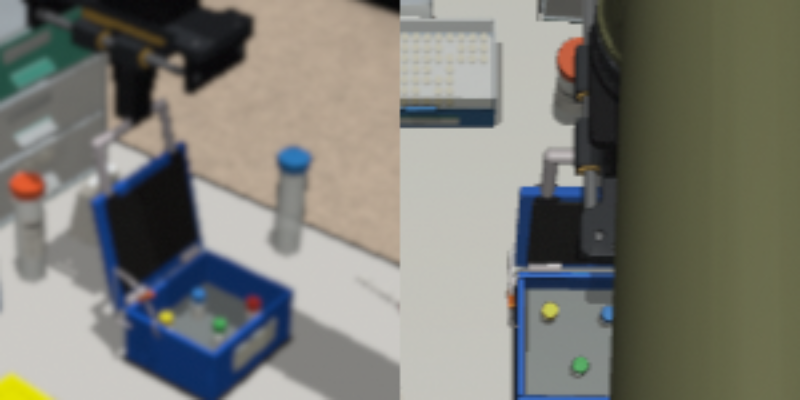

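Run:
```python
from m import *
o=env.get_obs(); print(o['grip_width'],o['grasp_force'],o['force'],o['tool_pos'])
p,d=load("c","scene"); S=pts("scene",d)
K,R,t=cam("scene"); m=env.camera_model("scene")
pr=lambda q: cv2.projectPoints(np.array(q,float).reshape(-1,1,3),np.array(m["rvec"]),np.array(m["tvec"]),K,None)[0].reshape(-1,2).round(1)
tp=o['tool_pos']; print("tcp,grasp,bar ends,mid",pr([tp,tp+[0,0,.0187],[.658,-.125,.204],[.658,-.203,.204],[.658,-.164,.204]]))
W=(S[...,2]>.17)&(S[...,2]<.225)&(S[...,0]<.72)&(S[...,0]>.6)&(S[...,1]<-.1)&(S[...,1]>-.22)
v,u=np.where(W); print(u.min(),u.max(),v.min(),v.max())
for r in range(v.min(),v.max()+1,2):
    us=u[v==r]; print(r,[(int(c),*(S[r,c]*1000).round().astype(int).tolist(),int(p[r,c].mean())) for c in us[::3]])
i=p[130:190,300:360,::-1]; cv2.imwrite("pics/c2.png",cv2.resize(i,(600,600),interpolation=cv2.INTER_CUBIC))
```

```text
0.005629200194562928 0.303685599938035 [-0.06203503  0.46992686  0.36727043] [ 0.65794394 -0.1675692   0.18703189]
tcp,grasp,bar ends,mid [[329.6 162.3]
 [329.7 155.3]
 [317.7 163.7]
 [339.2 149.7]
 [328.7 156.6]]
315 345 147 180
147 [(340, 658, -205, 210, 134)]
149 [(323, 669, -157, 223, 69), (337, 645, -178, 222, 83), (340, 655, -202, 207, 108), (343, 654, -212, 203, 137)]
151 [(323, 667, -155, 219, 70), (326, 661, -158, 220, 16), (329, 654, -161, 222, 14), (336, 644, -173, 220, 46), (339, 654, -197, 205, 95), (342, 654, -208, 200, 107)]
153 [(323, 668, -156, 213, 100), (326, 662, -160, 214, 36), (329, 653, -159, 218, 21), (332, 644, -158, 222, 14), (335, 643, -168, 217, 49), (340, 656, -203, 196, 99), (343, 649, -206, 197, 122)]
155 [(326, 660, -156, 211, 102), (329, 650, -156, 215, 54), (332, 643, -157, 217, 58), (335, 645, -170, 210, 131), (342, 655, -209, 188, 96)]
157 [(324, 661, -151, 208, 131), (327, 657, -156, 207, 110), (330, 649, -158, 210, 96), (341, 655, -206, 184, 107), (344, 648, -209, 185, 135)]
159 [(321, 661, -140, 208, 154), (324, 655, -144, 208, 114), (327, 656, -156, 202, 121), (342, 651, -205, 180, 96)]
161 [(318, 660, -128, 209, 171), (321, 653, -130, 211, 155), (324, 652, -140, 207, 109), (342, 652, -207, 174, 97), (345, 645, -209, 175, 130)]
163 [(315, 661, -119, 208, 159), (318, 655, -123, 208, 159), (321, 654, -132, 204, 145), (344, 644, -205, 172, 102)]
165 [(315, 659, -117, 204, 122), (318, 652, -119, 206, 126)]
167 [(315, 661, -119, 197, 111), (318, 652, -118, 201, 123)]
169 [(316, 656, -116, 195, 111), (319, 652, -122, 194, 132)]
171 [(316, 655, -115, 191, 109), (319, 652, -122, 188, 143)]
173 [(316, 657, -118, 184, 124), (319, 650, -119, 186, 141)]
175 [(317, 652, -115, 181, 130), (320, 649, -121, 180, 134)]
177 [(317, 656, -120, 172, 143), (320, 648, -120, 175, 117)]
179 [(318, 650, -116, 171, 117), (321, 644, -119, 172, 108)]
```

View pics/c2.png

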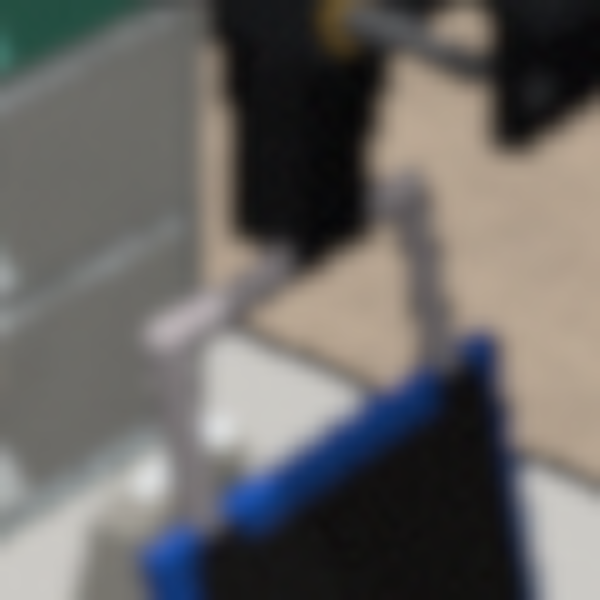

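Run:
```python
from m import *
K,R,t=cam("scene"); m=env.camera_model("scene")
pr=lambda q: cv2.projectPoints(np.array(q,float).reshape(-1,1,3),np.array(m["rvec"]),np.array(m["tvec"]),K,None)[0].reshape(-1,2).round(1)
for z in (.2977,.3164): print(pr([[.6587+.037,-.162,z],[.6587-.037,-.162,z]]))
p,d=load("b","scene"); S=pts("scene",d)
W=(S[...,2]>.26)&(S[...,2]<.4)&(abs(S[...,0]-.66)<.12)&(abs(S[...,1]+.16)<.04)
for lo,hi in ((.6,.66),(.66,.73)):
    w=W&(S[...,0]>lo)&(S[...,0]<hi); q=S[w]; print(len(q),np.sort(q[:,2])[:12].round(3), q[np.argsort(q[:,2])[:12],0].round(3))
```

```text
[[314.9 114.6]
 [341.4 125. ]]
[[314.8 106.8]
 [341.5 117.1]]
273 [0.321 0.321 0.321 0.322 0.322 0.322 0.322 0.323 0.323 0.323 0.323 0.324] [0.623 0.619 0.618 0.62  0.619 0.62  0.625 0.617 0.626 0.623 0.617 0.617]
364 [0.32  0.32  0.32  0.32  0.321 0.321 0.321 0.321 0.322 0.323 0.323 0.323] [0.687 0.688 0.687 0.693 0.688 0.689 0.691 0.694 0.688 0.687 0.693 0.688]
```

The fingertips closed just above the bar. In both views the true fingertips are about 20 mm higher than the reported TCP, while x and y agree. I'll correct for that: open, lower about 22 mm more, and regrip.

>>> {"api": "drive_tool", "payload": {"moves": [0,0,0,0,60,0,0,0,0,60,0,0,0,0,60,0,0,0,0,60]}}

```text
time_s: 3.62
tool_pos: [0.6577, -0.1676, 0.1869]
tool_rot: [-180.0, 0.0, 89.6]
force: [-0.5, 0.3, -0.1]
grip_width: 0.0379
grasp_force: 0.0
```

>>> {"api": "drive_tool", "payload": {"moves": [0,0,0.3,0,60,0,0,0.55,0,60,0,0,0.55,0,30,0,0,0.55,0,5,0,0,0.55,0,5]}}

```text
time_s: 4.25
tool_pos: [0.6581, -0.1676, 0.1654]
tool_rot: [180.0, 0.0, 89.6]
force: [-0.4, -0.4, 0.3]
grip_width: 0.0375
grasp_force: 0.0
```

>>> {"api": "drive_tool", "payload": {"moves": [0,0,0,0,5,0,0,0,0,5,0,0,0,0,5]}}

```text
time_s: 4.62
tool_pos: [0.658, -0.1676, 0.1651]
tool_rot: [180.0, 0.0, 89.6]
force: [0.9, 0.6, 0.3]
grip_width: 0.0091
grasp_force: 14.4
```

```bash
sed -i 's/env.grasp_offset$/.039/' go.py
python3 - <<'E'
from go import *
o=env.get_obs(); print(o['tool_pos'],o['tool_rot'],o['force'],o['grip_width'],o['grasp_force'])
for a in (103,101,95,90,80,70,60,50,40,30,20,10,0): 
    x,y,z=arc(.622,-.164,.060,0,a); print(a,round(x,4),round(z,4),go(x,o['tool_pos'][1],z,90)[0])
E
```

```text
[ 0.65798425 -0.16761973  0.16511812] [1.79971152e+02 1.08478814e-02 8.95859277e+01] [0.94378022 0.63608379 0.32410001] 0.009120863970783382 14.3571737408638
103 0.6596 0.1663 [ 0.     0.041 -0.028]
101 0.6545 0.1675 [-0.001 -0.086 -0.059]
95 0.6391 0.1701 [-0.003 -0.473 -0.124]
90 0.626 0.171 [-0.006 -0.8   -0.147]
80 0.5999 0.1694 [-0.011 -1.452 -0.108]
70 0.5745 0.1633 [-0.015 -2.088  0.044]
60 0.5505 0.1529 [-0.019 -2.688  0.304]
50 0.5286 0.1385 [-0.023 -3.234  0.664]
40 0.5097 0.1205 [-0.027 -3.708  1.114]
30 0.4941 0.0995 [-0.029 -4.098  1.639]
20 0.4824 0.0761 [-0.031 -4.39   2.224]
10 0.475 0.051 [-0.033 -4.577  2.851]
0 0.472 0.025 [-0.033 -4.651  3.501]
```

>>> {"api": "drive_tool", "payload": {"moves": [0,-0.15,-0.06,0,5,0,-0.4,-0.11,0,5,0,-0.73,-0.14,0,5,-0.01,-1.06,-0.14,0,5,-0.01,-1.45,-0.11,0,5]}}

```text
time_s: 5.25
tool_pos: [0.5989, -0.1673, 0.1694]
tool_rot: [180.0, -0.0, 89.6]
force: [2.0, -0.3, -4.5]
grip_width: 0.0095
grasp_force: 15.0
```

```bash
cat > st.py <<'E'
from go import *
o=env.get_obs(); print(o['tool_pos'],o['force'].round(1),o['wrist_torque'].round(2),o['grip_width'],o['grasp_force'])
for a in range(85,-5,-5): 
    x,y,z=arc(.622,-.164,.060,0,a); s=go(x,o['tool_pos'][1],z,90)[0]
    if abs(s[1])<2.6: print(a,s)
E
python3 st.py
```

```text
[ 0.5988776  -0.16728199  0.16936987] [ 2.  -0.3 -4.5] [ 0.04 -0.45 -0.04] 0.009486125239598494 15.000280290842056
85 [ 0.003  0.351 -0.035]
80 [ 0.     0.025 -0.001]
75 [-0.002 -0.296  0.061]
70 [-0.004 -0.611  0.151]
65 [-0.007 -0.916  0.268]
60 [-0.009 -1.211  0.411]
55 [-0.011 -1.491  0.579]
50 [-0.013 -1.756  0.771]
45 [-0.015 -2.003  0.986]
40 [-0.016 -2.231  1.221]
35 [-0.018 -2.437  1.475]
```

>>> {"api": "drive_tool", "payload": {"moves": [0,-0.3,0.1,0,5,0,-0.61,0.2,0,5,0,-0.91,0.32,0,5,0,-1.2,0.46,0,5,0,-1.48,0.63,0,5]}}

```text
time_s: 5.88
tool_pos: [0.5396, -0.1669, 0.1443]
tool_rot: [-180.0, 0.0, 89.6]
force: [-1.8, 0.7, 3.3]
grip_width: 0.0089
grasp_force: 15.0
```

```bash
python3 st.py
```

```text
[ 0.53961523 -0.16692859  0.14428443] [-1.8  0.7  3.3] [0.29 0.16 0.  ] 0.008931499257518388 15.00046581029892
85 [ 0.013  1.832 -0.663]
80 [ 0.011  1.507 -0.629]
75 [ 0.008  1.185 -0.566]
70 [ 0.006  0.871 -0.476]
65 [ 0.004  0.565 -0.359]
60 [ 0.002  0.271 -0.216]
55 [-0.    -0.009 -0.047]
50 [-0.002 -0.274  0.145]
45 [-0.004 -0.521  0.36 ]
40 [-0.005 -0.749  0.595]
35 [-0.007 -0.955  0.85 ]
30 [-0.008 -1.138  1.121]
25 [-0.009 -1.296  1.407]
20 [-0.01  -1.43   1.706]
15 [-0.011 -1.536  2.015]
10 [-0.011 -1.615  2.333]
5 [-0.012 -1.667  2.656]
0 [-0.012 -1.689  2.983]
```

>>> {"api": "drive_tool", "payload": {"moves": [0,-0.27,0.14,0,5,0,-0.51,0.36,0,5,0,-0.74,0.6,0,5,0,-0.95,0.85,0,5,0,-1.13,1.12,0,5]}}

```text
time_s: 6.5
tool_pos: [0.4948, -0.1666, 0.0985]
tool_rot: [-180.0, -0.0, 89.6]
force: [1.9, 2.3, 0.5]
grip_width: 0.009
grasp_force: 15.0
```

```bash
python3 st.py | sed -n '1p;12,$p'
```

```text
[ 0.49475826 -0.16664569  0.09854774] [1.9 2.3 0.5] [ 0.4  -0.46 -0.07] 0.008987063350366784 15.000044256448746
25 [-0.001 -0.175  0.263]
20 [-0.002 -0.308  0.562]
15 [-0.003 -0.415  0.872]
10 [-0.004 -0.494  1.189]
5 [-0.004 -0.546  1.512]
0 [-0.004 -0.568  1.839]
```

Now I'll lower more slowly towards closed.

>>> {"api": "drive_tool", "payload": {"moves": [0,-0.16,0.26,0,5,0,-0.3,0.56,0,5,0,-0.4,0.86,0,5,0,-0.48,1.18,0,5,0,-0.53,1.45,0,5]}}

```text
time_s: 7.12
tool_pos: [0.4738, -0.1666, 0.0403]
tool_rot: [-180.0, -0.0, 89.6]
force: [0.2, 2.5, 0.6]
grip_width: 0.0095
grasp_force: 15.0
```

```bash
python3 st.py | sed -n '1p;15,$p'
```

```text
[ 0.47375233 -0.16661903  0.04033244] [0.2 2.5 0.6] [ 0.41 -0.31  0.  ] 0.00948308485971723 14.998943656682968
5 [-0.    -0.021  0.057]
0 [-0.    -0.044  0.383]
```

>>> {"api": "drive_tool", "payload": {"moves": [0,-0.02,0.1,0,5,0,-0.03,0.2,0,5,0,-0.04,0.3,0,5,0,-0.04,0.38,0,5]}}

```text
time_s: 7.62
tool_pos: [0.4725, -0.1667, 0.026]
tool_rot: [-180.0, 0.0, 89.6]
force: [-0.7, 1.5, 0.5]
grip_width: 0.0094
grasp_force: 15.0
```

Run:
```python
from m import *
p,d=shot("scene","e"); S=pts("scene",d); o=env.get_obs(); print(o['tool_pos'],o['force'].round(1))
m=mask(p,"b")&(S[...,2]>.03)&(S[...,2]<.15)&(abs(S[...,1]+.164)<.08)&(abs(S[...,0]-.57)<.07)
W=(abs(S[...,1]+.164)<.05)&m
for x0 in np.arange(.50,.64,.02):
    w=W&(abs(S[...,0]-x0)<.01); q=S[w][:,2]; print(round(x0,2),len(q),np.percentile(q,[50,90]).round(4) if len(q) else 0)
cv2.imwrite("pics/e_crop.png",cv2.resize(p[120:300,250:430,::-1],(540,540)))
```

```text
[ 0.47247522 -0.16665435  0.02568193] [ 0.8  1.7 -0.8]
0.5 3 [0.1229 0.1236]
0.52 141 [0.0652 0.07  ]
0.54 74 [0.0698 0.1078]
0.56 81 [0.07   0.1238]
0.58 37 [0.0691 0.071 ]
0.6 28 [0.0682 0.0707]
0.62 64 [0.0667 0.069 ]
0.64 0 0
```

View pics/e_crop.png

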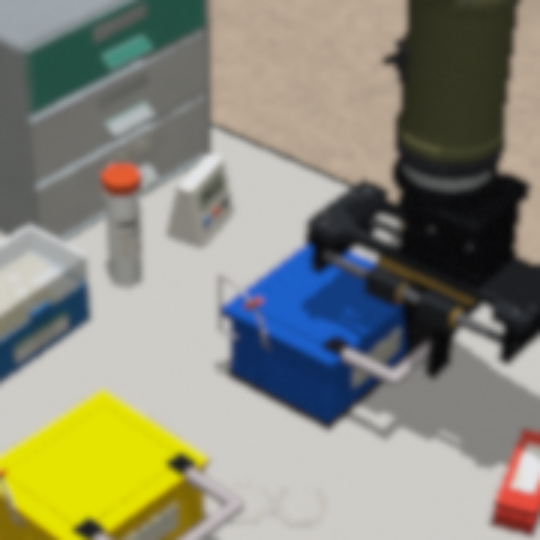

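The blue lid lies nearly level, with the bar still gripped near (400,370). I'll press down slowly to feel the rim.

>>> {"api": "drive_tool", "payload": {"moves": [0,0,0.04,0,5,0,0,0.08,0,5,0,0,0.11,0,5,0,0,0.11,0,5]}}

```text
time_s: 8.18
tool_pos: [0.4724, -0.1668, 0.0229]
tool_rot: [-179.9, 0.0, 89.6]
force: [-4.2, 3.4, 10.3]
grip_width: 0.0096
grasp_force: 15.0
```

Firm contact (10 N up), so the blue lid is closed. Release and rise.

>>> {"api": "drive_tool", "payload": {"moves": [0,0,0,0,30,0,0,0,0,30,0,0,0,0,30]}}

```text
time_s: 8.55
tool_pos: [0.4725, -0.1671, 0.0216]
tool_rot: [-180.0, 0.0, 89.6]
force: [-0.6, -0.5, -0.4]
grip_width: 0.0278
grasp_force: 0.0
```

>>> {"api": "drive_tool", "payload": {"moves": [0,0,-0.6,0,30,0,0,-1.4,0,30,0,0,-2.3,0,30,0,0,-2.5,0,30]}}

```text
time_s: 9.05
tool_pos: [0.4742, -0.1674, 0.1241]
tool_rot: [179.8, 0.1, 89.6]
force: [-0.8, 0.3, 0.5]
grip_width: 0.0301
grasp_force: 0.0
```

Run:
```python
from go import *
from m import mask
p,d=shot("scene","f"); S=pts("scene",d); m=mask(p,"b")&(S[...,2]>.03)&(S[...,2]<.15)&(abs(S[...,1]+.164)<.05)
for x0 in np.arange(.52,.64,.02):
    w=m&(abs(S[...,0]-x0)<.01); q=S[w][:,2]; print(round(x0,2),len(q),np.percentile(q,[50]).round(4) if len(q) else 0)
o=env.get_obs(); print(o['tool_pos'],o['grip_width'],o['qpos'].round())
print(go(.484,.0985,o['tool_pos'][2],85.5))
```

```text
0.52 198 [0.0648]
0.54 118 [0.0682]
0.56 97 [0.0674]
0.58 108 [0.068]
0.6 42 [0.0682]
0.62 59 [0.0664]
[ 0.47381026 -0.16735458  0.12372653] 0.029915598182097044 [ 45.   5. -30. 109.   3.  67.  14.]
(array([ 6.648,  0.205, -0.012]), np.float64(0.407))
```

The lid top is flat at 0.068 m, so it is fully closed. On to the yellow bar.

>>> {"api": "drive_tool", "payload": {"moves": [1.3,0.04,0,0.1,34,2.7,0.08,0,0.2,34,4.1,0.12,0,0.3,34,5.5,0.17,0,0.4,34,6.65,0.2,0,0.4,34]}}

```text
time_s: 9.72
tool_pos: [0.4815, 0.1013, 0.1205]
tool_rot: [-179.9, 0.0, 85.6]
force: [0.5, 0.4, 0.1]
grip_width: 0.0342
grasp_force: 0.0
```

>>> {"api": "drive_tool", "payload": {"moves": [0,0,0,0,34,0,0,0,0,34]}}

```text
time_s: 9.98
tool_pos: [0.4818, 0.0984, 0.1206]
tool_rot: [-179.9, 0.0, 85.6]
force: [0.0, -0.5, 0.2]
grip_width: 0.0341
grasp_force: 0.0
```

Run:
```python
from go import *
p,d=shot("top","g"); o=env.get_obs(); print(o['tool_pos'],o['tool_rot'],o['qpos'].round())
print(go(.484,.0985,.064-.039,85.5))
```

```text
[0.4820414  0.09777875 0.12074714] [-1.79904614e+02  4.73639315e-02  8.54925740e+01] [ 28.   5. -44. 109.   4.  67. -22.]
(array([0.024, 0.051, 2.394]), np.float64(-0.001))
```

View pics/g_top.png

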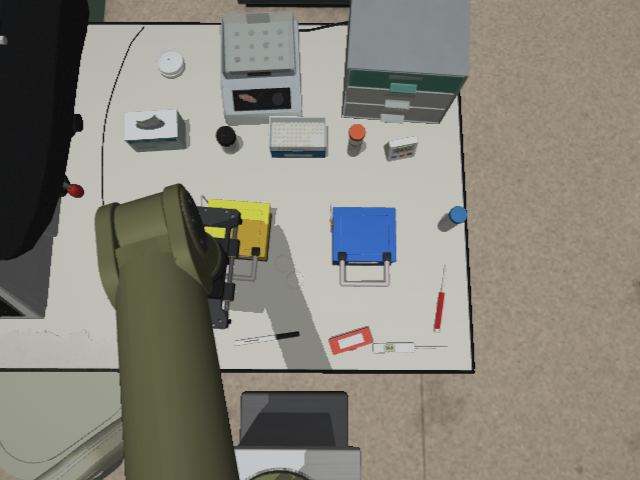

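Blue is closed at (364,240) and the gripper is over the yellow bar at about (235,275). Descend and grip.

>>> {"api": "drive_tool", "payload": {"moves": [0.02,0.05,1.0,0,34,0.02,0.05,1.9,0,34,0.02,0.05,2.4,0,34,0.02,0.05,2.4,0,34], "squeeze": 20}}

```text
time_s: 10.52
tool_pos: [0.4829, 0.098, 0.0239]
tool_rot: [-179.8, 0.0, 85.4]
force: [0.4, -0.3, -0.2]
grip_width: 0.0342
grasp_force: 0.0
```

>>> {"api": "drive_tool", "payload": {"moves": [0,0,0,0,5,0,0,0,0,5,0,0,0,0,5,0,0,0,0,5,0,0,0,0,5]}}

```text
time_s: 11.15
tool_pos: [0.4849, 0.0999, 0.0263]
tool_rot: [180.0, 0.0, 85.6]
force: [-1.2, -0.4, 4.3]
grip_width: 0.0095
grasp_force: 20.0
```

```bash
cat > st2.py <<'E'
from go import *
import sys
o=env.get_obs(); print(o['tool_pos'],o['tool_rot'].round(1),o['force'].round(1),o['grip_width'],o['grasp_force'],o['qpos'].round())
for a in range(0,51,5): 
    x,y,z=arc(.6336,.0869,.060,-4.5,a); print(a,*go(x,y,z,85.5))
E
python3 st2.py
```

```text
[0.48489302 0.09985555 0.02630069] [180.    0.   85.6] [-1.2 -0.4  4.3] 0.009492920329707796 20.000384151935577 [ 25.  13. -44. 115.  11.  56. -28.]
0 [-0.031 -0.018  0.033] 0.009
5 [-0.031  0.005 -0.294] 0.009
10 [-0.032  0.056 -0.617] 0.009
15 [-0.032  0.136 -0.935] 0.009
20 [-0.032  0.243 -1.244] 0.009
25 [-0.032  0.376 -1.543] 0.009
30 [-0.033  0.535 -1.829] 0.009
35 [-0.033  0.719 -2.1  ] 0.009
40 [-0.034  0.925 -2.354] 0.009
45 [-0.034  1.152 -2.589] 0.009
50 [-0.035  1.4   -2.803] 0.009
```

>>> {"api": "drive_tool", "payload": {"moves": [0,0.01,-0.18,0,5,0,0.03,-0.38,0,5,0,0.07,-0.65,0,5,0,0.15,-0.97,0,5,0,0.26,-1.28,0,5]}}

```text
time_s: 11.78
tool_pos: [0.495, 0.099, 0.0778]
tool_rot: [-180.0, 0.0, 85.6]
force: [1.8, -0.3, -3.1]
grip_width: 0.0087
grasp_force: 20.0
```

```bash
python3 st2.py
```

```text
[0.49496661 0.09897905 0.07781182] [-180.     0.    85.6] [ 1.8 -0.3 -3.1] 0.00868097743465828 19.998414516448975 [ 27.  10. -44. 111.   8.  62. -25.]
0 [-0.028 -0.271  1.32 ] 0.008
5 [-0.028 -0.248  0.994] 0.008
10 [-0.029 -0.197  0.671] 0.008
15 [-0.029 -0.117  0.353] 0.008
20 [-0.029 -0.011  0.044] 0.008
25 [-0.029  0.122 -0.255] 0.008
30 [-0.03   0.281 -0.541] 0.008
35 [-0.03   0.464 -0.813] 0.008
40 [-0.03   0.67  -1.067] 0.008
45 [-0.031  0.897 -1.302] 0.008
50 [-0.031  1.145 -1.517] 0.008
```

>>> {"api": "drive_tool", "payload": {"moves": [0,0.13,-0.29,0,5,0,0.28,-0.57,0,5,0,0.46,-0.85,0,5,0,0.67,-1.1,0,5,0,0.85,-1.28,0,5]}}

```text
time_s: 12.4
tool_pos: [0.5263, 0.0966, 0.1289]
tool_rot: [-179.6, 0.1, 85.6]
force: [-10.4, -1.4, 8.1]
grip_width: 0.0088
grasp_force: 20.0
```

>>> {"api": "drive_tool", "payload": {"moves": [0,0,0,0,5,0,0,0,0,5]}}

```text
time_s: 12.65
tool_pos: [0.5263, 0.0966, 0.1289]
tool_rot: [-179.6, 0.1, 85.6]
force: [-9.7, -1.7, 8.2]
grip_width: 0.0094
grasp_force: 20.0
```

```bash
python3 st2.py|sed -n '1p;9,$p'
python3 - <<'E'
from m import *
p,d=shot("scene","k"); shot("top","k"); S=pts("scene",d)
# lid plane: yellow points above rim, split by PCA/RANSAC-ish band in box frame
b=np.radians(-4.5); Q=S-[.6336,.0869,.060]; X=Q[...,0]*np.cos(b)+Q[...,1]*np.sin(b); Y=-Q[...,0]*np.sin(b)+Q[...,1]*np.cos(b); Z=Q[...,2]
h=cv2.cvtColor(p,cv2.COLOR_RGB2HSV).astype(int)
m=(h[...,0]>20)&(h[...,0]<36)&(h[...,1]>120)&(Z>.02)&(abs(Y)<.055)&(X>-.1)&(X<.0)
q=np.c_[X[m],Z[m]]; print(len(q)); v=cv2.fitLine(q.astype(np.float32),cv2.DIST_HUBER,0,.001,.001).ravel(); print("lid angle",np.degrees(np.arctan2(-v[1],v[0])),v)
w=(h[...,1]<60)&(Z>.095)&(Z<.135)&(abs(Y)<.06)&(X>-.125)&(X<-.085); print("bar",w.sum(),np.median(X[w]),np.median(Z[w]))
cv2.imwrite("pics/k_crop.png",cv2.resize(p[200:350,200:350,::-1],(600,600),interpolation=cv2.INTER_CUBIC))
E
```

```text
[0.52626957 0.09662325 0.12885784] [-1.796e+02  1.000e-01  8.560e+01] [-9.7 -1.7  8.2] 0.009431904786773415 20.001830756664276 [ 26.  11. -44. 103.   8.  69. -24.]
35 [-0.03  -0.318  0.466] 0.011
40 [-0.031 -0.113  0.21 ] 0.011
45 [-0.032  0.113 -0.027] 0.011
50 [-0.033  0.359 -0.243] 0.011
260
lid angle 40.50399 [ 0.7603607  -0.649501   -0.05523843  0.0593107 ]
bar 285 -0.11305157929319838 0.10774977158149746
```

View pics/k_crop.png

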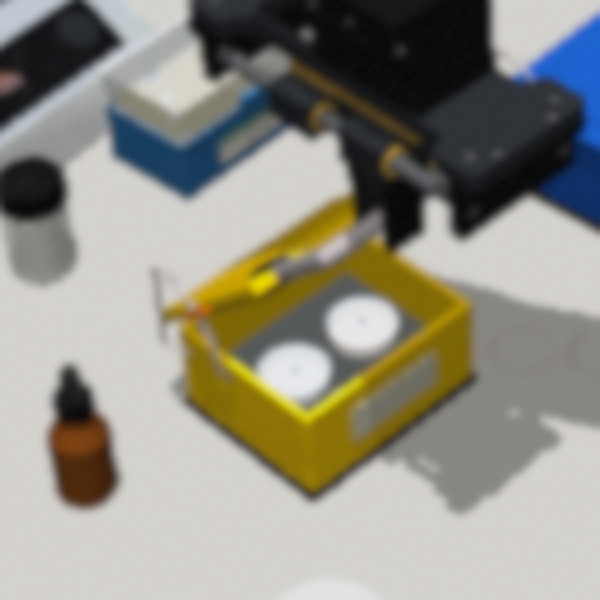

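The lid sits near 42–43°, just short of the orange mark at crop (200,312). There is about 13 N of stored radial force, so I'll ease the grip briefly to let the bar settle between the pads.

>>> {"api": "drive_tool", "payload": {"moves": [0,0,0,0,5,0,0,0,0,5,0,0,0,0,5], "squeeze": 5}}

```text
time_s: 13.12
tool_pos: [0.5271, 0.0967, 0.1289]
tool_rot: [-179.8, 0.1, 85.6]
force: [-8.7, -1.2, 7.1]
grip_width: 0.0101
grasp_force: 5.0
```

```bash
cat > ang.py <<'E'
from m import *
import sys
tag=sys.argv[1]
o=env.get_obs(); print(o['tool_pos'].round(4),o['tool_rot'].round(2),o['force'].round(1),o['grip_width'],o['grasp_force'])
p,d=shot("scene",tag); S=pts("scene",d)
b=np.radians(-4.5); Q=S-[.6336,.0869,.060]; X=Q[...,0]*np.cos(b)+Q[...,1]*np.sin(b); Y=-Q[...,0]*np.sin(b)+Q[...,1]*np.cos(b); Z=Q[...,2]
h=cv2.cvtColor(p,cv2.COLOR_RGB2HSV).astype(int)
# bar surface points, free left half (Y>.012)
w=(h[...,1]<60)&(Z>.08)&(Z<.14)&(Y>.012)&(Y<.05)&(X>-.14)&(X<-.085)&(h[...,2]>90); print("bar",w.sum(),X[w].mean(),Y[w].mean(),Z[w].mean())
print("elev",np.degrees(np.arctan2(Z[w].mean()-.0035,-X[w].mean()-.002))-1.5)
# lid front edge near y side: left side edge of the lid (Y ~ .063)
m=(h[...,0]>18)&(h[...,0]<36)&(h[...,1]>120)&(Z>.012)&(Y>.045)&(Y<.075)&(X>-.11)&(X<.0)
v=cv2.fitLine(np.c_[X[m],Z[m]].astype(np.float32),cv2.DIST_HUBER,0,.001,.001).ravel(); print("side edge",m.sum(),np.degrees(np.arctan(-v[1]/v[0])))
E
python3 ang.py l
```

```text
[0.5271 0.0967 0.1289] [-1.7975e+02  7.0000e-02  8.5610e+01] [-8.7 -1.2  7.1] 0.010090071269998566 5.001187557354569
bar 106 -0.10708450467773567 0.03417810501530374 0.10496169642046398
elev 42.4951384265926
side edge 156 40.010597
```

>>> {"api": "drive_tool", "payload": {"moves": [0,0,-0.05,0,5,0,0,-0.1,0,5,0,0,-0.1,0,5], "squeeze": 8}}

```text
time_s: 13.55
tool_pos: [0.5302, 0.0965, 0.1324]
tool_rot: [179.9, -0.0, 85.6]
force: [2.2, 0.2, -4.4]
grip_width: 0.0095
grasp_force: 8.0
```

```bash
python3 ang.py n
```

```text
[0.5302 0.0965 0.1324] [ 1.7985e+02 -5.0000e-02  8.5560e+01] [ 2.2  0.2 -4.4] 0.009543356744005232 7.999614626169205
bar 105 -0.1051232912750369 0.033546208789807554 0.10857629779195038
elev 44.03744461912016
side edge 154 41.496807
```

>>> {"api": "drive_tool", "payload": {"moves": [0,0.02,-0.02,0,5,0,0.05,-0.04,0,5,0,0.05,-0.04,0,5,0,0.05,-0.04,0,5], "squeeze": 12}}

```text
time_s: 14.1
tool_pos: [0.5314, 0.0964, 0.1336]
tool_rot: [179.9, -0.0, 85.6]
force: [6.0, 0.2, -6.5]
grip_width: 0.0094
grasp_force: 12.0
```

```bash
python3 ang.py q
python3 - <<'E'
from m import *
p,d=load("q","scene"); cv2.imwrite("pics/q_crop.png",cv2.resize(p[250:310,225:305,::-1],(800,600),interpolation=cv2.INTER_CUBIC))
m=env.camera_model("scene");K=np.array(m["K"]); b=np.radians(-4.5)
for a in (42,45,48):
  r=np.radians(a); L=[]
  for x,y,z in ((-.045*np.cos(r),.072,.045*np.sin(r)),(-.107*np.cos(r)+.008*np.sin(r),.063,.107*np.sin(r)+.008*np.cos(r)),(-.107*np.cos(r),.063,.107*np.sin(r)),(0,.063,0),(-.15*np.cos(r)+.004*np.sin(r),.039,.15*np.sin(r)+.004*np.cos(r))):
    L.append([.6336+x*np.cos(b)-y*np.sin(b),.0869+x*np.sin(b)+y*np.cos(b),.06+z])
  q=cv2.projectPoints(np.array(L),np.array(m["rvec"]),np.array(m["tvec"]),K,None)[0].reshape(-1,2); print(a,((q-[225,250])*10).round().tolist())
E
```

```text
[0.5314 0.0964 0.1336] [ 1.7995e+02 -2.0000e-02  8.5580e+01] [ 6.   0.2 -6.5] 0.009405525544480839 11.999086439609528
bar 106 -0.10331337510294022 0.03441778939911915 0.1093331576769914
elev 44.74995276606146
side edge 148 43.07751
42 [[223.0, 298.0], [373.0, 201.0], [393.0, 236.0], [166.0, 303.0], [579.0, 125.0]]
45 [[217.0, 289.0], [357.0, 176.0], [379.0, 211.0], [166.0, 303.0], [558.0, 90.0]]
48 [[211.0, 279.0], [341.0, 152.0], [363.0, 187.0], [166.0, 303.0], [535.0, 55.0]]
```

View pics/q_crop.png

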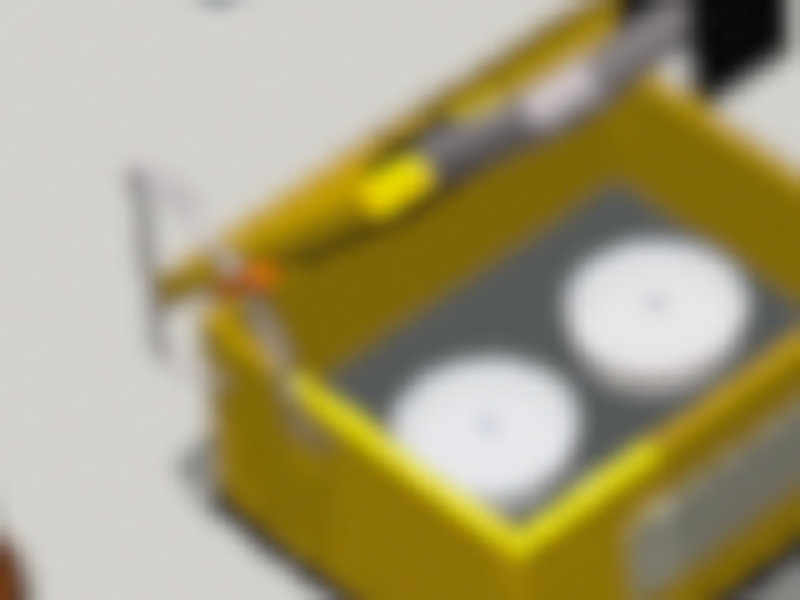

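In this crop the lid's front-edge corner at about (360–370, 175–210) matches the 45° prediction of (357,176)–(379,211). The kinematic and depth estimates give 44.9° and 44.7°, and the bar is still gripped.

```bash
python3 -c "
from cell import env
print(env.sign_off())"
```

```text
the job is handed in; nothing more can be done
None
```

I lowered the blue lid until it was fully closed, then raised the yellow lid to about 45° (44.7–44.9° measured). I handed the job in at about 14 s with the gripper still holding its bar.

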